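Lower the pressing board over the guide pins of the gluing jig

ROBOT

A 7-joint arm with a two-finger parallel gripper is mounted at the origin on the work surface. World frame = base frame: x ahead of the robot, y to its left, z up, the work surface at z = 0. Lengths are in m, angles in rad, forces in N, time in s.
With the tool pointing down it reaches from about 0.425 to 0.925 m from the base axis. Payload 6.8 kg.
Tool frame: the origin (TCP) lies on the mounting face of the last link; the fingertips stand 173 mm ahead of it and the grasp point (between the pads) lies 155 mm ahead of it (grip_point_offset is the distance from the TCP to the grasp point, in m); x points along the fingers, z is the direction in which the jaws open and shut, and the axes are right-handed (so a half turn about x gives the same grasp; the last joint's range is limited). The gripper opens to 85 mm and grips with 20 to 120 N. Pads are 22 mm wide; open, the fingers measure 114 mm over their backs; the gripper's body (76 mm by 85 mm) begins 54 mm behind the grasp point. The pads swing forward as they close: fully open they stand 13 mm farther back than shut.
Start: joints at [-1.383, 0.477, 0.022, 1.555, -0.011, 1.109, -0.083], TCP at [0.197, 0.646, 0.405] pointing down, gripper open.
Joint ranges: [-2.96, 2.96], [-0.34, 2.1], [-1.41, 1.46], [0.24, 2.44], [-1.37, 4.51], [0.17, 1.92], [-2.96, 2.96]. Speed limits (rad/s): [2.39, 2.39, 3.14, 3.14, 3.14, 3.14, 3.14].

INTERFACE

Orientations are given as a rotation vector (axis times angle).
In Python, from bench import * gives the robot as it stands. The module is installed in compiled form; this text tells all that it offers.
- The arm moves only by the tool servo_tool, never from a script. Its argument "motion" is a list of rows, each a list of 5 numbers: the shift along the tool's x, y, z in m, then the turn about the tool's x in degrees, then the gripper command: -1 is fully open, 1 is shut, values between are in proportion. In form: [[dx, dy, dz, turn, fingers], ...]. A call has 1 to 8 rows; each row is the pose to reach, as a shift and turn from the pose measured when the call began, along the tool's axes at that moment; what a row does not reach only later rows make up. A row lasts 1/10 s, in which the tool goes at most 50 mm and 8.59 degrees, less where a joint would pass 70% of its speed; a pose out of reach is approached as far as the arm can. A call with a gripper value outside its range is refused whole. The fingers move at their own pace and stop on an object; "force" is the grip in N (left out, the last holds). Time passes only in rows, so rows that repeat a pose let the fingers close. It gives the time, the measured TCP pose, the force and the opening at its end, in the units of the state.
- get_obs(): the state, without advancing time (a new reading comes with each control period).
- grab_frame(name): name is "side" or "top" or "wrist"; returns the picture (480x640x3 uint8, red, green, blue); there is no depth.
- camera_params(name): a dict with "mtx" (3x3 intrinsics, pixels), "D" ([k1, k2, p1, p2, k3] as OpenCV has them; the pictures are not rectified), "world_to_cam" (4x4, takes a point from world to camera coordinates); the wrist camera has in their place "T_tool_cam" (4x4, takes a point from camera to tool coordinates, whose origin is the TCP and whose axes are the tool frame's). Camera axes: x right, y down, z forward; pixel columns grow to the right and rows downward; lengths in m; the calibration is good to about 2 mm. A picture is of the moment at which its call begins: read the wrist's pose just before it. camera_params takes no time and is no camera call.
- hand_in(): hands the job in, once; it reports no verdict.
The state is a dict: "clock": time; "joints": joint angles; "qvel": joint speeds; "tau": joint torques, N m; "tcp_pos": TCP position; "orientation": TCP orientation; "contact_force": force on the tool from outside, world axes, zero at the start; "moment": the same for the moment, N m; "grip_width": finger opening in m.
Only numpy, scipy, OpenCV 4.12 (cv2) and the standard library are available. Lean on these libraries where they do the work, as an engineer would, in place of code of your own. Each camera call takes 0.05 s, during which the arm holds its last target. There are 200 camera calls.

TASK

The glued-up block in the jig is ready to be pressed. Take the pressing board that has a hole near each end and lower it, without dropping it, over the jig's two guide pins until it rests flat on the block, then let go. Leave the other board, which has only one hole, where it lies.

Things in the scene. Friction and masses are not known exactly. Their poses are not given: they have to be found in the camera images.
- jig: Gluing jig, fixed: plywood base 260 x 160 x 18 mm with a block of four glued hardwood strips, 120 x 110 x 24 mm, in its middle (flat top 42 mm above the table). Two upright round steel pins, diameter 14 mm, stand at x = -72 and +72 mm, y = 0; tips 86 mm above the table, the top 12 mm tapering to 6 mm. Origin: centre of the underside; x along the row of pins, within 0.5 rad of the robot's x; z up.
- caul: Pressing board, loose, lying flat: plywood 200 x 120 x 12 mm (x, y, z), 0.2 to 0.4 kg, with a round 38 mm through hole at x = -72 and another at x = +72 mm, y = 0. On its middle a wooden grip block 80 mm (x) x 30 mm (y) x 45 mm high, its top 57 mm above the board's underside. Goes on either way round. Origin: centre of the underside; x along its length, within 0.7 rad of the robot's x; z up.
- other_board: A bystander: a board of the same plywood, size and grip block, but with only one 38 mm hole, at x = +72 mm. It stays where it is. Origin: centre of the underside; x along its length, z up.

How it is judged:
By the outcome, as a careful person would: the job done as asked, in the order asked, and still so for the second after the job is handed in, with the robot touching nothing.
It also fails if it takes over 42 s, if anything falls off the work surface, if the arm or the gripper's body presses on something with over 40 N, if the wrist force passes 120 N, or if a joint passes its speed limit or range.

## Working session

There is one attempt and no reset: what is moved stays moved. The work goes in short steps, Python scripts to look and compute and a tool call to move; the robot and the scene stay as the last step left them, time stands still between calls to the robot, and variables do not carry over. Pictures are saved under pics/ and viewed, about 8 in all and at most 12, crops included, and the job is handed in when it is done.

Besides the shell and the picture viewer there is one more tool, called after "Request:" by a JSON object that holds its "api" and its "payload", one argument or row to a line. servo_tool: Moves the arm, as the interface text tells. Its arguments: {"type":"object","properties":{"motion":{"type":"array","items":{"type":"array","items":{"type":"number"}}},"force":{"type":"number"}},"required":["motion"]}

```bash
mkdir -p pics; python3 - <<'E'
from bench import *
import cv2,numpy as np
o=get_obs();print({k:np.round(v,3).tolist() for k,v in o.items()})
for n in ("top","side"):
    cv2.imwrite(f"pics/{n}0.png",cv2.cvtColor(grab_frame(n),cv2.COLOR_RGB2BGR))
for n in ("top","side","wrist"):print(n,camera_params(n))
E
```

```text
{'clock': 0.0, 'joints': [-1.383, 0.478, 0.022, 1.556, -0.012, 1.109, -0.083], 'qvel': [0.0, -0.001, 0.0, 0.001, -0.001, 0.0, -0.001], 'tau': [-0.0, -59.644, 1.608, -28.12, 0.012, 0.009, 0.0], 'tcp_pos': [0.197, 0.645, 0.404], 'orientation': [-0.99, 1.336, 0.988], 'contact_force': [-1.012, -0.025, 0.17], 'moment': [-0.106, 0.026, -0.04], 'grip_width': 0.085}
top {'mtx': array([[545.73036103,   0.        , 319.62835972],
       [  0.        , 545.73036103, 249.80312448],
       [  0.        ,   0.        ,   1.        ]]), 'D': array([0.03671813, 0.        , 0.        , 0.        , 0.        ]), 'world_to_cam': array([[ 2.67221832e-02, -9.99637509e-01,  3.28252514e-03,
        -3.43289019e-02],
       [-9.92581709e-01, -2.69228890e-02, -1.18560991e-01,
         5.53258743e-01],
       [ 1.18606389e-01, -8.99658944e-05, -9.92941346e-01,
         9.87895510e-01],
       [ 0.00000000e+00,  0.00000000e+00,  0.00000000e+00,
         1.00000000e+00]])}
side {'mtx': array([[541.34393339,   0.        , 317.9583282 ],
       [  0.        , 541.34393339, 235.46155662],
       [  0.        ,   0
[... 272 characters left out ...]
31874, -0.71437174,  1.14550886],
       [ 0.        ,  0.        ,  0.        ,  1.        ]])}
wrist {'mtx': array([[368.15953586,   0.        , 321.96168477],
       [  0.        , 368.15953586, 243.0560047 ],
       [  0.        ,   0.        ,   1.        ]]), 'D': array([-0.00117517,  0.        ,  0.        ,  0.        ,  0.        ]), 'T_tool_cam': array([[-5.65820499e-04, -3.04973619e-01,  9.52360631e-01,
         3.07458820e-02],
       [ 4.71733457e-04, -9.52360759e-01, -3.04973380e-01,
         7.74991839e-02],
       [ 9.99999729e-01,  2.76700182e-04,  6.82731500e-04,
        -7.64500065e-04],
       [ 0.00000000e+00,  0.00000000e+00,  0.00000000e+00,
         1.00000000e+00]])}
```

View pics/top0.png

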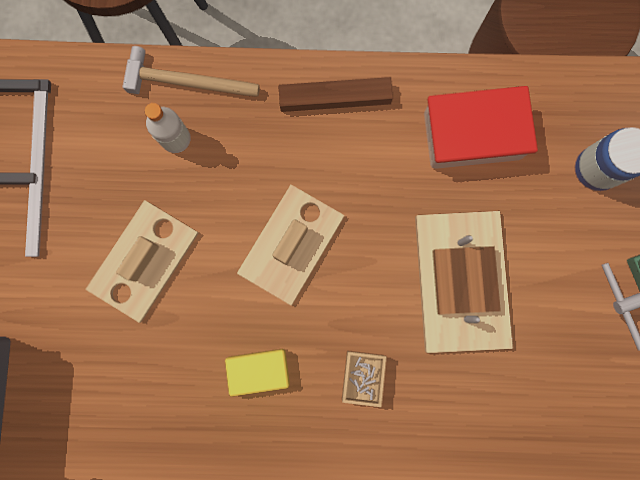

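View pics/side0.png

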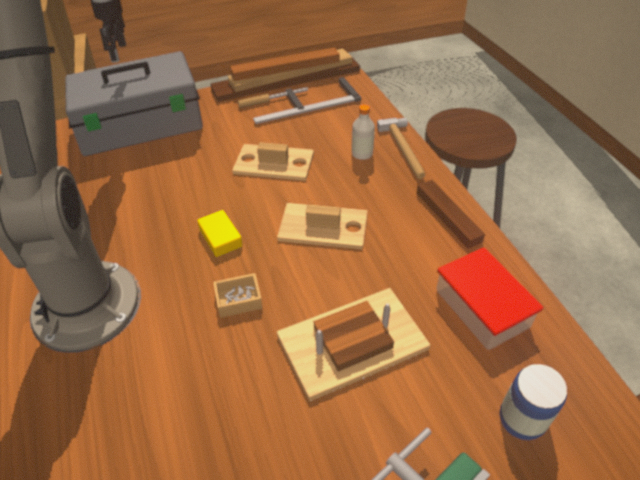

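Top: the two-hole caul is on the left, with holes at about (163,228) and (121,292). The one-hole board is at (291,245). The jig is at (465,282), with pin tops near (462,240) and (475,320). The side view shows the same layout.

```bash
cat > h.py <<'E'
from bench import *
import cv2,numpy as np
from scipy.spatial.transform import Rotation as R
def cam(name,obs=None):
    p=camera_params(name)
    if name=="wrist":
        T=np.eye(4);T[:3,:3]=R.from_rotvec(obs["orientation"]).as_matrix();T[:3,3]=obs["tcp_pos"]
        C=T@p["T_tool_cam"]
    else: C=np.linalg.inv(p["world_to_cam"])
    return p["mtx"],p["D"],C
def plane(px,c,z):
    K,D,C=c
    u=cv2.undistortPoints(np.float64(px).reshape(-1,1,2),K,D)[:,0]
    d=np.c_[u,np.ones(len(u))]@C[:3,:3].T
    return C[:3,3]+d*((z-C[2,3])/d[:,2])[:,None]
def proj(P,c):
    K,D,C=c;M=np.linalg.inv(C)
    return cv2.projectPoints(np.float64(P).reshape(-1,1,3),cv2.Rodrigues(M[:3,:3])[0],M[:3,3],K,D)[0][:,0]
def corners(cnt): return cv2.boxPoints(cv2.minAreaRect(cnt))
E
python3 - <<'E'
from h import *
im=cv2.imread("pics/top0.png");c=cam("top")
hsv=cv2.cvtColor(im,cv2.COLOR_BGR2HSV)
for n,p in (("plywood",(450,225)),("tab",(300,400)),("plycaul",(150,215)),("hole",(121,292)),("pin",(463,240)),("pin2",(470,319)),("grip",(140,258))):print(n,p,hsv[p[1],p[0]])
m=cv2.inRange(hsv,(10,30,150),(30,130,255))
cv2.imwrite("pics/m.png",m)
cs,h=cv2.findContours(m,cv2.RETR_CCOMP,cv2.CHAIN_APPROX_NONE)
for i,k in enumerate(cs):
    a=cv2.contourArea(k)
    if h[0][i][3]<0 and a>2500:
        z=.018 if a>9000 else .012
        q=plane(k[:,0].astype(float),c,z)[:,:2]
        (x,y),(w,hh),an=cv2.minAreaRect((q*1000).astype(np.float32));print("board",a,x,y,w,hh,an)
    elif h[0][i][3]>=0 and a>100:
        z=.012
        (u,v),(w,hh),an=cv2.fitEllipse(k)
        print(" inner",i,a,(u,v),(w,hh),plane([(u,v)],c,z)[0,:2])
E
```

```text
plywood (450, 225) [ 17  85 208]
tab (300, 400) [ 13 142 172]
plycaul (150, 215) [ 19  75 208]
hole (121, 292) [ 12 137 181]
pin (463, 240) [  9  34 127]
pin2 (470, 319) [  9  33 131]
grip (140, 258) [ 16  96 201]
 inner 21 1487.5 (364.30316162109375, 379.6804504394531) (38.5386848449707, 53.19700622558594) [ 0.31645922 -0.10865031]
board 11795.5 505.024658203125 -289.629150390625 260.2498779296875 163.1805419921875 4.456125736236572
 inner 44 149.0 (471.2673645019531, 318.8347473144531) (10.430096626281738, 18.90892219543457) [ 0.43380128 -0.30733594]
 inner 50 4201.5 (466.2246398925781, 280.0611267089844) (74.30130004882812, 78.04776763916016) [ 0.50633935 -0.29841585]
 inner 51 116.0 (464.712646484375, 240.5009002685547) (8.9038724899292, 17.232938766479492) [ 0.58188733 -0.29595192]
board 6714.0 527.6484375 317.6151123046875 122.23780822753906 201.9259490966797 60.17543411254883
 inner 57 333.5 (120.13475036621094, 292.6552429199219) (20.199718475341797, 21.19549560546875) [0.46521808 0.35329635]
 inner 60 414.5 (143.896240234375, 258.523681640625) (18.26980972290039, 47.06809616088867) [0.53080034 0.31328744]
 inner 62 317.5 (162.23712158203125, 227.92813110351562) (19.856212615966797, 20.47123146057129) [0.59041253 0.28232554]
board 6513.0 566.7837524414062 36.75791931152344 121.7236328125 202.4957275390625 61.0560302734375
 inner 74 205.5 (289.1519775390625, 239.89785766601562) (24.991926193237305, 52.74018096923828) [0.57398196 0.03936079]
 inner 75 312.0 (309.5698547363281, 211.70814514160156) (19.5815372467041, 20.457712173461914) [0.62978571 0.00190203]
 inner 151 125.5 (144.08848571777344, 28.79265594482422) (12.43115520477295, 17.148054122924805) [0.98849815 0.34052975]
board 11407.0 1004.22509765625 -66.40292358398438 109.77721405029297 570.2252197265625 1.1542142629623413
board 3011.5 996.8845825195312 534.804443359375 86.92351531982422 176.75888061523438 2.3415935039520264
```

```bash
cat >> h.py <<'E'
def goto(obs,grip,axis_deg,opn=True):
    """shift in tool axes & turn so grasp point is at grip and the jaws (tool z) lie along axis_deg (mod 180)"""
    M=R.from_rotvec(obs["orientation"]).as_matrix()
    g=obs["tcp_pos"]+.155*M[:,0]
    d=M.T@(np.array(grip)-g)
    a=np.degrees(np.arctan2(M[1,2],M[0,2]))
    t=-((axis_deg-a+90)%180-90)   # tool x points down: +turn lowers world yaw
    print("grip now",g.round(4),"toolx",M[:,0].round(3),"jaw yaw",round(a,2),"shift",d.round(4),"turn",round(t,2),"or",round(t-180*np.sign(t),1),"joints",np.round(obs["joints"],2))
E
python3 - <<'E'
from h import *
goto(get_obs(),(.528,.318,.22),60.3)
goto(get_obs(),(.505,-.29,.22),94.5)
E
```

```text
grip now [0.1966 0.6452 0.2488] toolx [-0.    -0.002 -1.   ] jaw yaw 73.06 shift [ 0.0292 -0.4124 -0.2164] turn 12.76 or -167.2 joints [-1.38  0.48  0.02  1.56 -0.01  1.11 -0.08]
grip now [0.1966 0.6452 0.2488] toolx [-0.    -0.002 -1.   ] jaw yaw 73.06 shift [ 0.0302 -0.5676 -0.8047] turn -21.44 or 158.6 joints [-1.38  0.48  0.02  1.56 -0.01  1.11 -0.08]
```

Request:
{"api": "servo_tool", "payload": {
  "motion": [
    [0,-0.04,-0.02,2,-1],
    [0,-0.08,-0.04,4,-1],
    [0,-0.12,-0.062,6,-1],
    [0,-0.16,-0.083,8,-1],
    [0,-0.2,-0.104,10,-1],
    [0.01,-0.24,-0.125,12,-1],
    [0.02,-0.28,-0.146,12.8,-1],
    [0.02,-0.32,-0.167,12.8,-1]
  ]
}}

```text
clock: 0.9
tcp_pos: [0.4546, 0.3906, 0.3825]
orientation: [-0.821, 1.415, 0.818]
contact_force: [0.9, -0.2, -0.1]
grip_width: 0.0852
```

```bash
python3 - <<'E'
from h import *
o=get_obs();goto(o,(.528,.318,.20),60.3);print(o["clock"],o["qvel"])
cv2.imwrite("pics/w1.png",cv2.cvtColor(grab_frame("wrist"),cv2.COLOR_RGB2BGR));print(get_obs()["tcp_pos"]-o["tcp_pos"])
print(proj([[.4652,.3533,.012],[.5904,.2823,.012],[.528,.318,.057]],cam("wrist",o)))
E
```

```text
grip now [0.4542 0.39   0.2275] toolx [-0.002 -0.004 -1.   ] jaw yaw 60.25 shift [ 0.0276 -0.0998 -0.0258] turn -0.05 or 179.9 joints [-0.94  0.38  0.16  1.77 -0.07  1.    0.3 ]
0.9 [ 0.6462      0.02868953  0.14707786 -0.06477764 -0.06794105  0.02360986
  0.82059836]
[ 0.00657642 -0.00722924  0.00087407]
[[295.98771455 239.44937594]
 [299.23259691 366.14645777]
 [294.70142948 329.74892902]]
```

View pics/w1.png

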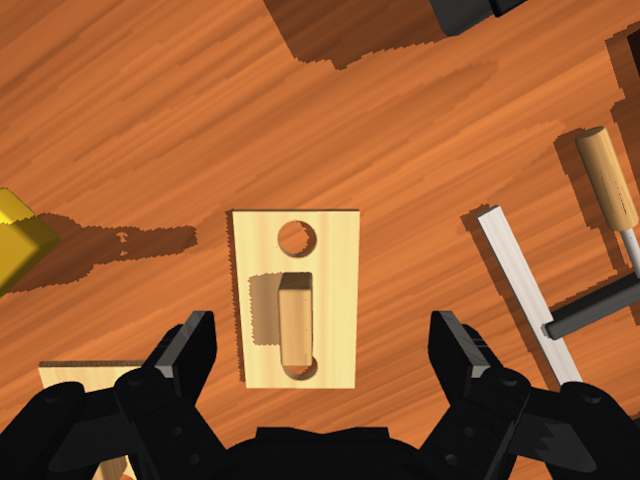

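The wrist view shows hole 1 at (297,239) and hole 2 at about (299,367), within 1 px of the prediction. The jaws line up with the grip block.

Request:
{"api": "servo_tool", "payload": {
  "motion": [
    [0.01,-0.05,-0.015,0,-1],
    [0.03,-0.09,-0.024,0,-1],
    [0.03,-0.09,-0.025,0,-1],
    [0.03,-0.09,-0.025,0,-1],
    [0.03,-0.09,-0.025,0,-1]
  ]
}}

```text
clock: 1.45
tcp_pos: [0.5255, 0.3173, 0.3539]
orientation: [-0.817, 1.416, 0.807]
contact_force: [-0.1, 0.7, 0.2]
grip_width: 0.085
```

```bash
python3 - <<'E'
from h import *
o=get_obs();goto(o,(.528,.318,.038),60.3);print(o["clock"],o["qvel"])
E
```

```text
grip now [0.5257 0.3163 0.1989] toolx [ 0.001 -0.007 -1.   ] jaw yaw 59.72 shift [ 0.1609 -0.0004  0.0034] turn -0.58 or 179.4 joints [-0.79  0.43  0.19  1.77 -0.09  0.95  0.48]
1.45 [-0.02036939 -0.01042417 -0.01564932 -0.00669904 -0.00078135 -0.00015694
  0.00241227]
```

Request:
{"api": "servo_tool", "payload": {
  "motion": [
    [0.04,0,0.003,-0.5,-1],
    [0.08,0,0.003,-0.5,-1],
    [0.115,0,0.003,-0.5,-1],
    [0.14,0,0.003,-0.5,-1],
    [0.155,0,0.003,-0.5,-1],
    [0.16,0,0.003,-0.5,-1],
    [0.16,0,0.003,-0.5,-1]
  ]
}}

```text
clock: 2.15
tcp_pos: [0.527, 0.3198, 0.1942]
orientation: [-0.824, 1.413, 0.815]
contact_force: [-0.7, -0.1, 0.2]
grip_width: 0.0854
```

Request:
{"api": "servo_tool", "payload": {
  "motion": [
    [0,0,0,0,0.2],
    [0,0,0,0,0.4],
    [0,0,0,0,1],
    [0,0,0,0,1],
    [0,0,0,0,1],
    [0,0,0,0,1],
    [0,0,0,0,1],
    [0,0,0,0,1]
  ],
  "force": 60
}}

```text
clock: 2.95
tcp_pos: [0.5273, 0.3199, 0.1951]
orientation: [-0.824, 1.412, 0.814]
contact_force: [-0.5, -0.7, 6.9]
grip_width: 0.0294
```

```bash
python3 - <<'E'
from h import *
o=get_obs();goto(o,(.528,.318,.038),60.3);print(o["clock"],o["qvel"],o["grip_width"],o["contact_force"])
E
```

```text
grip now [0.5276 0.3191 0.0401] toolx [ 0.002 -0.005 -1.   ] jaw yaw 60.27 shift [ 0.0021 -0.0008 -0.0007] turn -0.03 or 180.0 joints [-0.76  0.65  0.15  1.85 -0.14  0.66  0.52]
2.95 [ 0.00088844 -0.00131784  0.00150754  0.00036951 -0.00030689 -0.00134356
  0.00048049] 0.029377499181505385 [-0.51392934 -0.70322974  6.89735113]
```

Request:
{"api": "servo_tool", "payload": {
  "motion": [
    [-0.01,0,0,0,1],
    [-0.03,0,0,0,1],
    [-0.06,0,0,0,1],
    [-0.09,0,0,0,1],
    [-0.12,0,0,0,1],
    [-0.14,0,0,0,1],
    [-0.15,0,0,0,1],
    [-0.15,0,0,0,1]
  ]
}}

```text
clock: 3.75
tcp_pos: [0.5271, 0.3207, 0.3464]
orientation: [-0.823, 1.409, 0.814]
contact_force: [-0.5, 0.2, -3.5]
grip_width: 0.0297
```

```bash
python3 - <<'E'
from h import *
o=get_obs();goto(o,(.505,-.29,.19),94.5);print(o["clock"],o["qvel"],o["grip_width"],o["contact_force"])
E
```

```text
grip now [0.5277 0.3201 0.1914] toolx [ 0.004 -0.004 -1.   ] jaw yaw 60.27 shift [ 0.0037 -0.2828 -0.5411] turn -34.23 or 145.8 joints [-0.79  0.44  0.19  1.77 -0.09  0.94  0.49]
3.75 [ 0.0009814   0.03533062 -0.00769729  0.03178762 -0.00284686 -0.02218651
  0.003606  ] 0.029669553582593856 [-0.52229291  0.15418414 -3.45147262]
```

Request:
{"api": "servo_tool", "payload": {
  "motion": [
    [0,-0.01,-0.02,0,1],
    [0,-0.03,-0.057,-2,1],
    [0,-0.05,-0.096,-5,1],
    [0,-0.07,-0.134,-8,1],
    [0,-0.09,-0.172,-11,1],
    [0,-0.11,-0.21,-14,1],
    [0,-0.13,-0.25,-17,1],
    [0,-0.148,-0.285,-20,1]
  ]
}}

```text
clock: 4.55
tcp_pos: [0.5128, -0.0032, 0.3462]
orientation: [-1.088, 1.287, 1.08]
contact_force: [0.3, -0.3, -2.9]
grip_width: 0.0293
```

```bash
python3 - <<'E'
from h import *
o=get_obs();goto(o,(.505,-.29,.19),94.5);print(o["clock"],o["qvel"],o["grip_width"],o["contact_force"])
E
```

```text
grip now [ 0.5129 -0.004   0.1912] toolx [ 0.001 -0.005 -1.   ] jaw yaw 80.3 shift [ 0.0026 -0.0404 -0.2832] turn -14.2 or 165.8 joints [-0.3   0.28  0.22  2.01 -0.08  0.86  1.36]
4.55 [ 0.68083278 -0.04199895  0.06826761  0.06040451 -0.02598712 -0.02501717
  1.2803351 ] 0.029295947446908128 [ 0.29735546 -0.33947374 -2.85457716]
```

Request:
{"api": "servo_tool", "payload": {
  "motion": [
    [0,-0.006,-0.05,-3,1],
    [0,-0.012,-0.092,-6,1],
    [0,-0.018,-0.134,-9,1],
    [0,-0.024,-0.174,-12,1],
    [0,-0.03,-0.21,-14,1],
    [0,-0.036,-0.24,-14.2,1],
    [0,-0.039,-0.255,-14.2,1],
    [0,-0.04,-0.26,-14.2,1]
  ]
}}

```text
clock: 5.35
tcp_pos: [0.5072, -0.268, 0.3464]
orientation: [-1.267, 1.177, 1.263]
contact_force: [-0.0, 1.0, -2.6]
grip_width: 0.0296
```

Request:
{"api": "servo_tool", "payload": {
  "motion": [
    [0,0,-0.01,0,1],
    [0,0,-0.02,0,1],
    [0,0,-0.02,0,1],
    [0,0,-0.02,0,1],
    [0,0,-0.02,0,1]
  ]
}}

```text
clock: 5.85
tcp_pos: [0.509, -0.2871, 0.3464]
orientation: [-1.268, 1.176, 1.264]
contact_force: [-0.6, 0.9, -2.1]
grip_width: 0.0291
```

```bash
python3 - <<'E'
from h import *
o=get_obs();goto(o,(.505,-.29,.19),94.5);print(o["clock"],o["grip_width"],o["contact_force"])
t=[cv2.cvtColor(grab_frame(n),cv2.COLOR_RGB2BGR) for n in ("wrist","side","top")]
for n,i in zip("wst",t):cv2.imwrite(f"pics/{n}2.png",i)
cv2.imwrite("pics/c2.png",np.hstack([cv2.resize(t[0],(533,400)),t[1][200:440,260:460].repeat(1,0) if 0 else cv2.resize(t[1][200:420,250:450],(267,294)) if 0 else cv2.copyMakeBorder(cv2.resize(t[1][180:420,270:430],(267,400)),0,0,0,0,0)]))
a=np.radians(4.46)
P=np.array([[.505+s*.072*np.cos(a),-.29+s*.072*np.sin(a),.086] for s in(-1,1)])
for n in ("wrist","side","top"):print(n,proj(P,cam(n,o)).round(1).tolist())
E
```

```text
grip now [ 0.5088 -0.2877  0.1914] toolx [-0.001 -0.004 -1.   ] jaw yaw 94.38 shift [ 0.0014  0.004  -0.002 ] turn -0.12 or 179.9 joints [ 0.19  0.4   0.28  1.85 -0.13  0.91  2.17]
5.85 0.029142051067059985 [-0.63138234  0.91463015 -2.1272026 ]
wrist [[320.6, 128.6], [321.0, 339.5]]
side [[318.9, 331.4], [387.3, 304.3]]
top [[476.4, 319.3], [469.4, 237.5]]
```

View pics/c2.png

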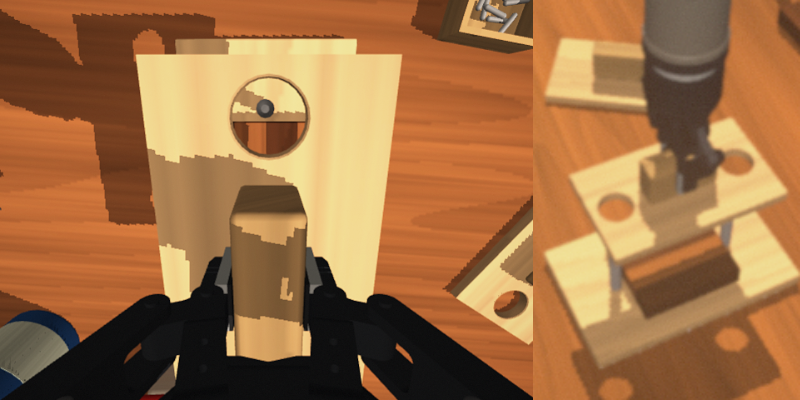

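The wrist view shows the near pin tip inside the hole, at about (318,130), against (321,129) predicted. The hole centre is near (324,138). The side view shows the board held level over both pins. Next I'll put numbers on the pin and hole offsets.

```bash
python3 - <<'E'
from h import *
o=get_obs();c=cam("wrist",o)
im=cv2.imread("pics/w2.png");hsv=cv2.cvtColor(im,cv2.COLOR_BGR2HSV)
# pin tip in hole: low-saturation dark blob
x0,y0=280,95
roi=hsv[y0:185,x0:370]
m=cv2.inRange(roi,(0,0,0),(180,75,150))
n,l,s,ce=cv2.connectedComponentsWithStats(m)
for i in range(1,n):
    if s[i,4]>60:
        p=ce[i]+(x0,y0);print("pin?",s[i],p,plane([p],c,.084)[0])
# hole rim: dark outline
g=cv2.GaussianBlur(cv2.cvtColor(im,cv2.COLOR_BGR2GRAY),(5,5),1)
h=cv2.HoughCircles(g[70:210,250:400],cv2.HOUGH_GRADIENT,1,40,param1=100,param2=15,minRadius=38,maxRadius=60)
if h is not None:
    for u,v,r in h[0][:3]:
        p=(u+250,v+70);print("hole",p,r,plane([p],c,.163)[0])
# pins triangulated from first top + side pictures (steel: grey low sat)
for nme,(a,b,cc,d) in (("top",(430,220,510,340)),("side",(300,295,410,365))):
    q=cv2.cvtColor(cv2.imread(f"pics/{nme}0.png"),cv2.COLOR_BGR2HSV)[b:d,a:cc]
    m=cv2.inRange(q,(0,0,60),(180,60,200));n,l,s,ce=cv2.connectedComponentsWithStats(m)
    for i in range(1,n):
        if s[i,4]>30:print(nme,s[i]+np.array([a,b,0,0,0]),ce[i]+(a,b))
K=[]
for nm in("top","side"):
  a=np.radians(4.46)
  print(nm,"pred pin axis base/tip",[proj([[.505+s*.072*np.cos(a),-.29+s*.072*np.sin(a),z] for z in(.018,.086)],cam(nm)).round(0).tolist() for s in(-1,1)])
E
```

```text
pin? [ 28  24  21  22 351] [317.99145299 129.69230769] [ 0.43393814 -0.29751124  0.084     ]
hole (np.float32(323.5), np.float32(139.5)) 48.7 [ 0.43663507 -0.29398437  0.163     ]
top [458 236  15  10  94] [464.86170213 240.13829787]
top [464 316  16   7  99] [471.54545455 318.96969697]
side [384 305   5  21  72] [385.95833333 314.48611111]
side [317 331   5  23  87] [319.09195402 341.42528736]
top pred pin axis base/tip [[[466.0, 319.0], [476.0, 319.0]], [[459.0, 243.0], [469.0, 238.0]]]
side pred pin axis base/tip [[[319.0, 351.0], [319.0, 331.0]], [[385.0, 325.0], [387.0, 304.0]]]
```

Pin −72 is at (0.434,−0.2975) and its hole is at (0.4366,−0.294). That's about 4 mm off against 12 mm of clearance. I'll shift slightly and lower.

Request:
{"api": "servo_tool", "payload": {
  "motion": [
    [0,0.003,-0.003,0,1],
    [0.015,0.003,-0.003,0,1],
    [0.03,0.003,-0.003,0,1],
    [0.045,0.003,-0.003,0,1],
    [0.05,0.003,-0.003,0,1],
    [0.055,0.003,-0.003,0,1],
    [0.055,0.003,-0.003,0,1]
  ]
}}

```text
clock: 6.7
tcp_pos: [0.506, -0.2909, 0.2912]
orientation: [-1.267, 1.177, 1.264]
contact_force: [0.0, -0.1, -2.3]
grip_width: 0.029
```

```bash
python3 - <<'E'
from h import *
o=get_obs();goto(o,(.506,-.2905,.082),94.5);print(o["clock"],o["grip_width"],o["contact_force"])
t=[cv2.cvtColor(grab_frame(n),cv2.COLOR_RGB2BGR) for n in ("wrist","side")]
cv2.imwrite("pics/c3.png",np.hstack([cv2.resize(t[0],(533,400)),cv2.resize(t[1][180:420,270:430],(267,400))]))
E
```

```text
grip now [ 0.5058 -0.2916  0.1362] toolx [-0.002 -0.005 -1.   ] jaw yaw 94.35 shift [ 0.0542 -0.0004  0.0013] turn -0.15 or 179.9 joints [ 0.21  0.47  0.26  1.89 -0.16  0.8   2.2 ]
6.7 0.029040625194710255 [ 0.02295818 -0.08185311 -2.30971068]
```

View pics/c3.png

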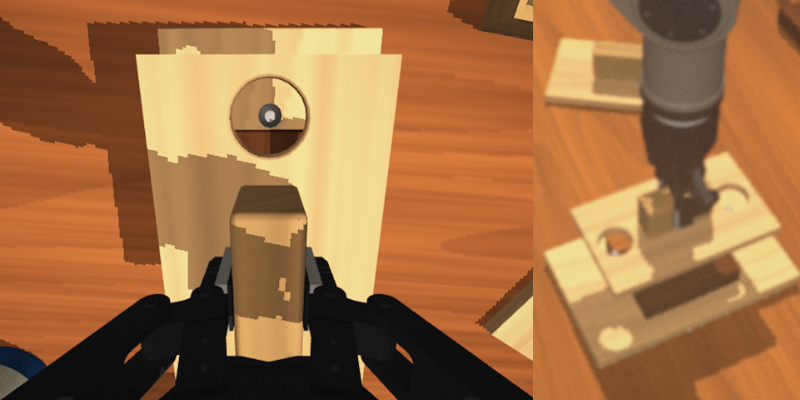

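The near pin is centred in its hole at crop (269,116), and in the side view both pins sit in their holes. I'll lower on, slowing near contact.

Request:
{"api": "servo_tool", "payload": {
  "motion": [
    [0.012,0,0,0,1],
    [0.024,0,0,0,1],
    [0.034,0,0,0,1],
    [0.042,0,0,0,1],
    [0.047,0,0,0,1],
    [0.049,0,0,0,1],
    [0.05,0,0,0,1]
  ]
}}

```text
clock: 7.5
tcp_pos: [0.5063, -0.2914, 0.2418]
orientation: [-1.268, 1.177, 1.263]
contact_force: [-0.2, 0.1, -2.2]
grip_width: 0.0294
```

Request:
{"api": "servo_tool", "payload": {
  "motion": [
    [0.001,0,0,0,1],
    [0.002,0,0,0,1],
    [0.003,0,0,0,1],
    [0.003,0,0,0,1]
  ]
}}

```text
clock: 7.9
tcp_pos: [0.5063, -0.2914, 0.2388]
orientation: [-1.268, 1.177, 1.263]
contact_force: [-0.3, 0.8, -3.4]
grip_width: 0.0294
```

```bash
python3 - <<'E'
from h import *
o=get_obs();goto(o,(.506,-.2905,.082),94.5);print(o["clock"],o["grip_width"],o["contact_force"],o["moment"])
E
```

```text
grip now [ 0.5062 -0.2921  0.0838] toolx [-0.    -0.005 -1.   ] jaw yaw 94.35 shift [0.0018 0.0001 0.0017] turn -0.15 or 179.9 joints [ 0.23  0.55  0.24  1.92 -0.19  0.7   2.23]
7.9 0.029354862004015617 [-0.34974739  0.80463486 -3.39107659] [-0.05597901 -0.01167308  0.02098699]
```

Not touching yet.

Request:
{"api": "servo_tool", "payload": {
  "motion": [
    [0.0005,0,0,0,1],
    [0.001,0,0,0,1],
    [0.0015,0,0,0,1],
    [0.0015,0,0,0,1]
  ]
}}

```text
clock: 8.3
tcp_pos: [0.5063, -0.2914, 0.2374]
orientation: [-1.268, 1.176, 1.263]
contact_force: [-0.7, -0.1, -1.4]
grip_width: 0.0294
```

Request:
{"api": "servo_tool", "payload": {
  "motion": [
    [0.0005,0,0,0,1],
    [0.001,0,0,0,1],
    [0.001,0,0,0,1]
  ]
}}

```text
clock: 8.6
tcp_pos: [0.5062, -0.2915, 0.2372]
orientation: [-1.268, 1.176, 1.263]
contact_force: [-3.9, 1.8, 6.5]
grip_width: 0.0292
```

Contact: the z force went from −3 to +6.5 N at the expected height. Releasing.

Request:
{"api": "servo_tool", "payload": {
  "motion": [
    [0,0,0,0,0.3],
    [0,0,0,0,0.0],
    [0,0,0,0,-0.4],
    [0,0,0,0,-0.8],
    [0,0,0,0,-1],
    [0,0,0,0,-1],
    [0,0,0,0,-1]
  ],
  "force": 20
}}

```text
clock: 9.3
tcp_pos: [0.5062, -0.2915, 0.2371]
orientation: [-1.268, 1.176, 1.263]
contact_force: [-0.9, -0.5, 0.3]
grip_width: 0.0853
```

Request:
{"api": "servo_tool", "payload": {
  "motion": [
    [-0.01,0,0,0,-1],
    [-0.03,0,0,0,-1],
    [-0.06,0,0,0,-1],
    [-0.1,0,0,0,-1],
    [-0.14,0,0,0,-1],
    [-0.17,0,0,0,-1],
    [-0.18,0,0,0,-1],
    [-0.18,0,0,0,-1]
  ]
}}

```text
clock: 10.1
tcp_pos: [0.5064, -0.2909, 0.4192]
orientation: [-1.271, 1.175, 1.259]
contact_force: [-0.3, -0.1, -0.6]
grip_width: 0.0855
```

```bash
python3 - <<'E'
from h import *
o=get_obs();print(o["clock"],o["grip_width"],o["contact_force"],o["tcp_pos"])
t=[cv2.cvtColor(grab_frame(n),cv2.COLOR_RGB2BGR) for n in ("wrist","side")]
cv2.imwrite("pics/w4.png",t[0])
cv2.imwrite("pics/c4.png",np.hstack([cv2.resize(t[0],(533,400)),cv2.resize(t[1][180:420,270:430],(267,400))]))
E
```

```text
10.1 0.08545854124400357 [-0.2589059  -0.1403987  -0.56224564] [ 0.50639594 -0.29089701  0.41917096]
```

View pics/c4.png

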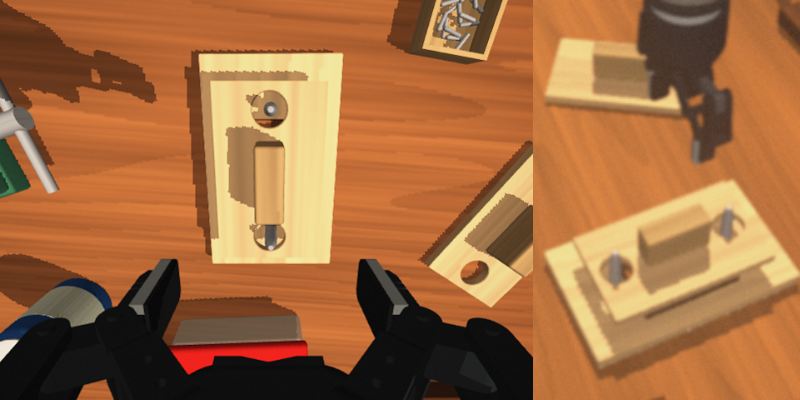

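The board is flat on the block with both pins through its holes, at crop (269,109) and (270,235). The gripper is clear, and the one-hole board hasn't moved.

```bash
python3 -c "
from bench import *
print(hand_in())"
```

```text
the job is handed in; nothing more can be done
None
```

The two-hole pressing board is on the jig, flat on the block with both guide pins through its holes. I gripped it by its block, carried it over, and lowered it until it touched. I felt contact at the expected height, with about 9 N of upward force, and only then opened the gripper and backed off. The job was handed in at about 10 s of robot time.

The last wrist and side pictures showed the board level with both pins standing through the holes. The gripper was clear, with contact force near zero. The one-hole board looked undisturbed in those pictures; I did not measure its position again. No check failed. The only disagreement was about 4 mm between hole and pin before lowering, which I corrected (the clearance is 12 mm).

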